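Set the bench chiller's dial and start it

ROBOT

A 7-joint arm with a two-finger parallel gripper is mounted at the origin on the work surface. World frame = base frame: x ahead of the robot, y to its left, z up, the work surface at z = 0. Lengths are in m, angles in rad, forces in N, time in s.
With the tool pointing down it reaches from about 0.4 to 0.85 m from the base axis. Payload 4.5 kg.
Tool frame: the origin (TCP) lies between the finger pads; the fingertips stand 19 mm ahead of it and the grasp point (between the pads) is the TCP; z points along the fingers, y is the direction in which the jaws open and shut (so a half turn about z gives the same grasp; the last joint's range is limited). The gripper opens to 88 mm and grips with 3 to 60 N. Pads are 18 mm wide; open, the fingers measure 123 mm over their backs; the gripper's body (75 mm by 187 mm) begins 45 mm behind the grasp point.
Start: joints at [-1.228, 0.689, -0.195, 1.565, 0.157, 0.902, -0.215], TCP at [0.19, 0.595, 0.258] pointing down, gripper open.
Joint ranges: [-3.01, 3.01], [-0.46, 2.08], [-1.47, 1.51], [0.13, 2.56], [-1, 4.14], [0.04, 2.09], [-2.66, 2.66]. Speed limits (rad/s): [2.57, 2.57, 3.14, 3.14, 3.14, 3.14, 3.14].

INTERFACE

Orientations are given as a unit quaternion [x, y, z, w].
In Python, from plant import status, snapshot, finish_job, cut_out, tip_of gives the robot as it stands. The module is installed in compiled form; this text tells all that it offers.
- The arm moves only by the tool carry_out, never from a script. Its arguments are lists of equal length, an entry for each row: "linear": the shift along the world's x, y, z in m, a list of three; "roll": the turn about the world's z in rad. A call has 1 to 8 rows; each row is the pose to reach, as a shift and turn from the pose measured when the call began; what a row does not reach only later rows make up. A row lasts 1/12 s, in which the tool goes at most 41.7 mm and 7.16 degrees, less where a joint would pass 70% of its speed; a pose out of reach is approached as far as the arm can. A call with a gripper value outside its range is refused whole. "gripper" is the opening, from 0 (shut) to 1 (fully open), set as the call begins (left out, the last holds). The fingers move at their own pace and stop on an object; "grip_force" is the grip in N (left out, the last holds). Time passes only in rows, so rows that repeat a pose let the fingers close. It gives the time, the measured TCP pose, the force and the opening at its end, in the units of the state.
- status.get_state(): the state, without advancing time (a new reading comes with each control period).
- snapshot(name): name is "scene" or "side" or "wrist"; returns a dict with "img" (384x512x3 uint8, red, green, blue), "range_z" (384x512 float32, m along the optical axis (not along the pixel's ray), 0 where there is no reading), "fx", "fy", "cx", "cy" (pixels), "k1" (the pictures are not rectified: a ray, as slopes to the right and down, at radius r is drawn at 1 + k1 r^2 times it, then the intrinsics apply), "world_from_camera" (4x4, takes a point from camera to world coordinates). Camera axes: x right, y down, z forward; pixel columns grow to the right and rows downward; lengths in m; the calibration is good to about 2 mm. A picture is of the moment at which its call begins.
- finish_job(): hands the job in, once; it reports no verdict.
Trained networks look in a picture, given as the dict that the camera call returned (one of the last four; its "shot" number tells which), for a name from the list of things; names that differ only in an ending like _2 or _b are one class to them, and where a whole thing is asked for, a point or a joint stands for the part that bears it (a point fixed in the world has none). Each returns a list of dicts, best first, with "confidence" (0 to 1); they miss things now and then, are a little off and sometimes report something else, mostly with a low value. They report only what shows in the picture. A call takes as long as a camera call.
- cut_out(picture, query): "region" (384x512 bool, what is visible of it) and "pixel" ([column, row] in pixels, amid what is visible of it).
- tip_of(picture, query): "pixel" ([column, row] in pixels: a listed point, or the origin of a listed thing).
The state is a dict: "clock": time; "q": joint angles; "qd": joint speeds; "joint_torque": joint torques, N m; "tool_pos": TCP position; "eef_rot": TCP orientation; "contact_force": force on the tool from outside, world axes, zero at the start; "moment": the same for the moment, N m; "opening": opening from 0.0 (shut) to 1.0 (fully open).
Only numpy, scipy, OpenCV 4.12 (cv2) and the standard library are available. Lean on these libraries where they do the work, as an engineer would, in place of code of your own. Each camera call takes 0.05 s, during which the arm holds its last target.

TASK

Set the bench chiller: push its dial round by the grey finger cup with the fingertips until the white index line lines up with the one long line of the scale ring around it. Once it is set, press the round start button beside the dial fully down and let go. Do not turn the scale ring, and leave the vials and all other things where they stand; nothing needs to be gripped or lifted.

Things in the scene. Friction and masses are not known exactly. Their poses are not given: they have to be found in the camera images.
- chiller: Bench chiller, a white box fixed to the table, 240 (x) x 380 (y) x 100 mm high. Origin: centre of its underside. Its x axis points from its vented front (robot side) to its back, y to the left, z up. It stands at any yaw within +-0.45 rad. On its flat top: the dial in its scale ring (axis at x 0, y +65 mm in this frame), the start button (x -45, y -115 mm), and one glass vial standing behind the button.
- dial (a joint): Angle of the dial about its upright axis, rad, growing anticlockwise seen from above; at 0 the index line points along the chiller's +x. It turns freely both ways (no stop within a turn and a half), against a steady friction of 0.12 N m (about 3.5 N at the cup, a little more when turned fast), and stays where it is left.
- dial_centre (a point): Centre of the dial's flat top, on its axis, 116 mm above the table. The dial is a black disc of 132 mm diameter.
- index_mark (a point): Outer end of the dial's white index line (6 mm wide, 44 mm long, radial), at the disc's rim, 66 mm from the axis, at the height of its top.
- finger_cup (a point): Middle of the floor of the dial's finger cup: a grey round ring wall standing on the disc, 50 mm inside diameter, 60 mm outside, 16 mm high, open at the top, its floor being the disc's top. Its middle lies 34 mm from the axis, diametrically opposite the index line. Closed fingers put down into it turn the dial either way, after taking up the play, by being moved round the axis.
- long_line (a point): Inner end of the long line on the scale ring, 66 mm from the dial's axis, 106 mm above the table. The aluminium ring (200 mm outside diameter, 10 mm lower than the dial's top) carries 24 black radial lines every 15 degrees: 23 short ones (7 x 2 mm) and this long one (28 x 6 mm). The ring has been set beforehand, so the long line may lie anywhere round the dial at least 0.5 rad from the index line; it is stiff and must not be turned.
- start (a joint): Travel of the start button, m: 0 released, 0.006 fully pressed (about 5 N). A spring returns it.
- start_top (a point): Centre of the top of the start button: a black round cap, 34 mm diameter, to be pressed straight down, in a grey housing on the chiller's top.
- vial_a: Loose glass vial with blue cap, 22 mm diameter, 46 mm high, standing on the chiller's top behind the start button. Origin: centre of its underside, as for all the bystanders. To be left alone.
- vial_b: Like vial_a, standing on the table in front of the chiller. To be left alone.
- vial_c: Like vial_a, standing on the table in front of the chiller. To be left alone.
- scanner: Loose black handheld terminal, 150 x 72 x 25 mm, lying right of the chiller. To be left alone.
- tape_gun: Loose tape dispenser with a red roll, 150 x 56 x 92 mm high, standing left of the chiller. To be left alone.
- carton: Loose small white carton, 60 x 90 x 50 mm high, lying right of the chiller, behind the scanner. To be left alone.

How it is judged:
On the way, in this order (a step that is already met when the one before it is completed fails the run):
1. the dial rests with its index line at the long line (horizontal distance between index_mark and long_line below 0.005 m and velocity of joint dial between -0.05 and 0.05 rad/s), for 0.3 s.
2. the start button is pressed down (value of joint start above 0.004 m), for 0.05 s.
At the end, for the whole second after the job is handed in: The dial is at rest with the outer end of its index line within 5 mm (about 4.3 degrees) of the inner end of the long line, and the start button, pressed by at least 4 mm after the dial was set, is up again (all of step 1 and value of joint start below 0.0015 m); the robot touches nothing.
It fails at once if the start button is pressed (3 mm) while the index line is more than 5 mm off the long line (value of joint start above 0.003 m and horizontal distance between index_mark and long_line above 0.005 m).
It fails at once if the scale ring is turned (its long line moves more than 4 mm) (distance of long_line from where it was at the start of the episode above 0.004 m).
It fails at once if a bystander is lifted, pushed or knocked more than 15 mm away or tipped (distance of any of vial_a, vial_b, vial_c, scanner, tape_gun, carton from where it was at the start of the episode above 0.015 m or angle between any of vial_a, vial_b, vial_c, scanner, tape_gun, carton's own z axis and vertical above 0.35 rad).
It also fails if it takes over 45 s, if anything falls off the work surface, if the arm or the gripper's body presses on something with over 40 N, if the wrist force passes 120 N, or if a joint passes its speed limit or range.

## Working session

There is one attempt and no reset: what is moved stays moved. The work goes in short steps, Python scripts to look and compute and a tool call to move; the robot and the scene stay as the last step left them, time stands still between calls to the robot, and variables do not carry over. Pictures are saved under pics/ and viewed, and the job is handed in when it is done.

Besides the shell and the picture viewer there is one more tool, called after "Request:" as name(argument=value, ...), one argument or row to a line, values as JSON. carry_out: Moves the arm, as the interface text tells. Its arguments: {"type":"object","properties":{"linear":{"type":"array"},"roll":{"type":"array"},"gripper":{"type":"number"},"grip_force":{"type":"number"}},"required":["linear","roll"]}

```bash
mkdir -p pics; cat > h.py <<'E'
import numpy as np, cv2
from plant import status, snapshot, finish_job, cut_out, tip_of
def save(p,n): cv2.imwrite(f'pics/{n}.png', cv2.cvtColor(p['img'],cv2.COLOR_RGB2BGR))
def ray(p,px):
    K=np.array([[p['fx'],0,p['cx']],[0,p['fy'],p['cy']],[0,0,1.]])
    u=cv2.undistortPoints(np.array([[px]],float),K,np.array([p['k1'],0,0,0,0.]))[0,0]
    T=np.array(p['world_from_camera']); return T[:3,3],T[:3,:3]@np.array([u[0],u[1],1])
def atz(p,px,z):
    o,d=ray(p,px); return o+d*(z-o[2])/d[2]
def atd(p,px):
    o,d=ray(p,px); c,r=np.round(px).astype(int); return o+d*p['range_z'][r,c]
E
python3 - <<'E'
from h import *
Z=dict(dial_centre=.116,index_mark=.116,finger_cup=.116,long_line=.106,start_top=None,vial_a=.1)
for n in ['scene','side','wrist']:
    p=snapshot(n); save(p,n+'0')
    for q,z in Z.items():
        for r in tip_of(p,q)[:2]:
            print(n,q,np.round(r['pixel'],1),round(r['confidence'],2), None if z is None else atz(p,r['pixel'],z).round(4),atd(p,r['pixel']).round(4))
s=status.get_state();print(s['clock'],s['tool_pos'],s['eef_rot'],s['opening'])
E
```

```text
scene dial_centre [259.3 189. ] 0.91 [0.5806 0.0088 0.116 ] [0.5825 0.0085 0.1182]
scene index_mark [255.9 204.7] 0.87 [ 0.6309 -0.0089  0.116 ] [ 0.6326 -0.0092  0.1181]
scene finger_cup [261.9 177.7] 0.92 [0.5424 0.0227 0.116 ] [0.5407 0.0229 0.1142]
scene finger_cup [196.2 171.8] 0.33 [ 0.4858 -0.1508  0.116 ] [ 0.489  -0.1506  0.1193]
scene long_line [263.9 175.9] 0.83 [0.5278 0.0307 0.106 ] [0.5362 0.0293 0.1152]
scene start_top [194.1 172.2] 0.45 None [ 0.4905 -0.1563  0.1205]
scene vial_a [185.4 208.4] 0.68 [ 0.5956 -0.1891  0.1   ] [ 0.6078 -0.1873  0.115 ]
scene vial_a [227.1 169. ] 0.48 [ 0.4764 -0.0652  0.1   ] [ 0.4791 -0.0653  0.1027]
side dial_centre [273.7 193.8] 0.91 [0.5794 0.0141 0.116 ] [0.5792 0.0136 0.1164]
side index_mark [300.9 195.7] 0.74 [ 0.636  -0.0091  0.116 ] [ 0.6344 -0.0122  0.1187]
side index_mark [191.1 267.1] 0.68 [ 0.3681 -0.1474  0.116 ] [ 0.3719 -0.0651  0.0231]
side finger_cup [254.3 195.9] 0.63 [0.5353 0.0188 0.116 ] [0.5351 0.0181 0.1165]
side long_line [244.  193.5] 0.68 [0.5187 0.0457 0.106 ] [0.5185 0.0447 0.1068]
side start_top [255.4 258.9] 0.75 None [ 0.4829 -0.1661  0.1221]
side vial_a [201.3 231.8] 0.63 [ 0.4034 -0.0456  0.1   ] [0.4124 0.0428 0.0158]
side vial_a [316.  266.2] 0.56 [ 0.5925 -0.1963  0.1   ] [ 0.5881 -0.2037  0.1097]
1.05 [0.18993782 0.59547862 0.25775302] [ 1.53793068e-01  9.88103076e-01  5.33395810e-05 -1.70011361e-06] 1.005796749817886
```

```bash
python3 - <<'E'
import cv2
a=cv2.imread('pics/scene0.png')[110:270,120:340];b=cv2.imread('pics/side0.png')[130:330,150:370]
cv2.imwrite('pics/sc.png',cv2.resize(a,None,fx=3.5,fy=3.5,interpolation=2));cv2.imwrite('pics/si.png',cv2.resize(b,(660,600),interpolation=2))
E
```

```text
(no output)
```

View pics/sc.png

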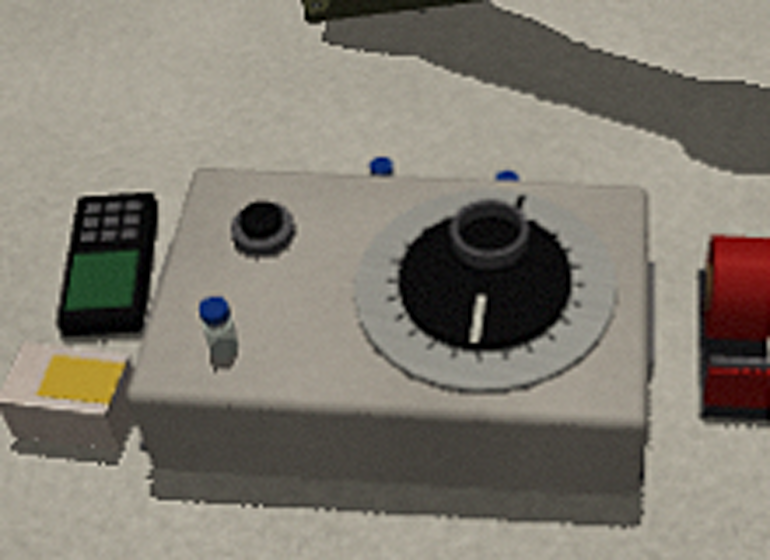

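View pics/si.png

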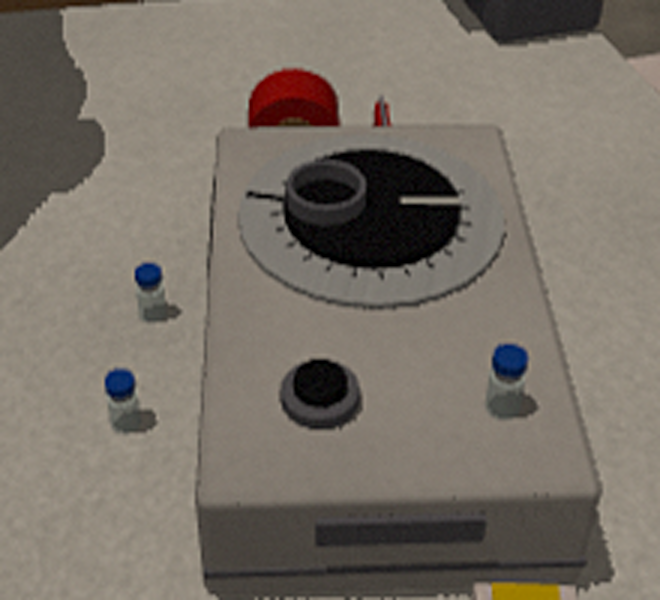

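View pics/scene0.png

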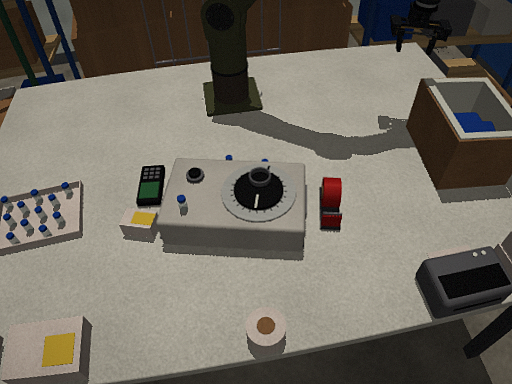

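View pics/side0.png

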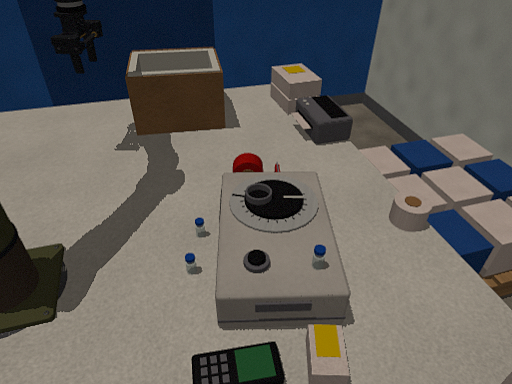

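```bash
python3 - <<'E'
from h import *
p=snapshot('scene')
for px in [(430,80),(408,140),(500,80),(510,140),(470,95)]: print(px,atd(p,px).round(3))
w=snapshot('wrist'); save(w,'wrist1'); print(np.round(w['world_from_camera'],3), w['fx'],w['k1'])
P=np.array([[ (atd(p,(c,r))) for c in range(130,345,2)] for r in range(150,240,2)])
E
```

```text
(430, 80) [0.309 0.609 0.204]
(408, 140) [ 0.358  0.566 -0.003]
(500, 80) [ 1.244 -0.093  0.896]
(510, 140) [ 1.244 -0.093  0.896]
(470, 95) [0.336 0.764 0.149]
[[ 0.304  0.919  0.252  0.125]
 [ 0.953 -0.293 -0.08   0.616]
 [-0.     0.264 -0.964  0.384]
 [ 0.     0.     0.     1.   ]] 272.2390210701615 -0.00764310394281395
```

View pics/wrist0.png

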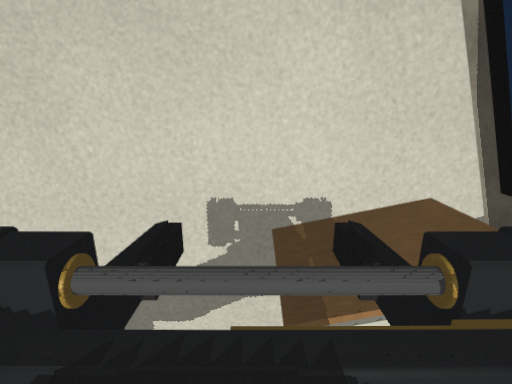

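Request:
carry_out(
  linear=[
    [0,0,0.04],
    [0.015,-0.035,0.05],
    [0.03,-0.07,0.06],
    [0.05,-0.105,0.06],
    [0.07,-0.14,0.06],
    [0.09,-0.175,0.06],
    [0.11,-0.21,0.06],
    [0.13,-0.245,0.06],
  ],
  roll=[0,0,0,0,0,0,0,0],
  gripper=0,
)

```text
clock: 1.82
tool_pos: [0.3206, 0.3487, 0.318]
eef_rot: [0.154, 0.988, 0.0, 0.0]
contact_force: [-0.1, -0.3, 0.7]
opening: 0.418
```

Request:
carry_out(
  linear=[
    [0.02,-0.035,0],
    [0.04,-0.07,0],
    [0.06,-0.105,0],
    [0.08,-0.14,0],
    [0.1,-0.175,0],
    [0.12,-0.21,0],
    [0.14,-0.245,0],
    [0.16,-0.28,0],
  ],
  roll=[0,0,0,0,0,0,0,0],
)

```text
clock: 2.48
tool_pos: [0.4813, 0.0668, 0.3183]
eef_rot: [0.154, 0.988, 0.0, 0.001]
contact_force: [1.1, 0.9, 0.3]
opening: 0.003
```

Request:
carry_out(
  linear=[
    [0.01,-0.025,0],
    [0.01,-0.05,0],
    [0.01,-0.05,0],
    [0.01,-0.05,0],
  ],
  roll=[0,0,0,0],
)

```text
clock: 2.82
tool_pos: [0.4913, 0.0153, 0.3183]
eef_rot: [0.155, 0.988, 0.0, 0.0]
contact_force: [-0.1, 0.7, 0.5]
opening: 0.005
```

```bash
python3 - <<'E'
from h import *
Z=dict(dial_centre=.116,index_mark=.116,finger_cup=.116,long_line=.106,start_top=.12,vial_a=.1)
for n in ['wrist']:
    p=snapshot(n); save(p,n+'2')
    for q,z in Z.items():
        for r in tip_of(p,q)[:2]:
            print(n,q,np.round(r['pixel'],1),round(r['confidence'],2), None if z is None else atz(p,r['pixel'],z).round(4),atd(p,r['pixel']).round(4))
s=status.get_state();print(s['clock'],s['tool_pos'])
E
```

```text
wrist dial_centre [267.5 234.7] 0.56 [0.5728 0.0028 0.116 ] [0.4835 0.0233 0.3162]
wrist finger_cup [270.1 207.3] 0.62 [0.5376 0.0172 0.116 ] [0.5377 0.0172 0.1157]
wrist long_line [277.5 184.4] 0.69 [0.5143 0.0348 0.106 ] [0.5141 0.0348 0.1067]
wrist start_top [127.1 215.2] 0.76 [ 0.4905 -0.1586  0.12  ] [ 0.4901 -0.1573  0.1222]
wrist vial_a [190.6 102.1] 0.78 [ 0.3856 -0.0354  0.1   ] [ 0.3792 -0.0468  0.0454]
wrist vial_a [264.6 107.5] 0.59 [0.4191 0.0477 0.1   ] [0.418  0.0494 0.0454]
3.1667 [0.49119137 0.01795159 0.31837514]
```

View pics/wrist2.png

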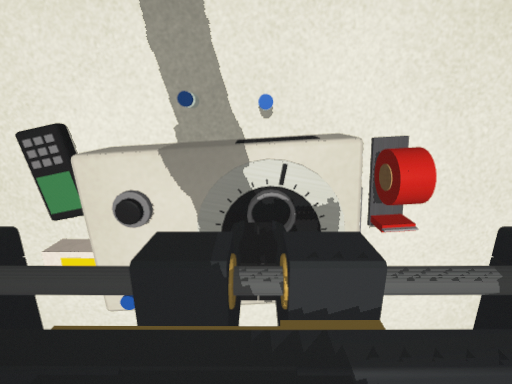

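Request:
carry_out(
  linear=[
    [0.04,0,0],
    [0.08,0,0],
    [0.11,0,0],
    [0.11,0,0],
    [0.11,0,0],
  ],
  roll=[0,0,0,0,0],
)

```text
clock: 3.58
tool_pos: [0.6018, 0.0187, 0.3176]
eef_rot: [0.152, 0.988, 0.001, 0.0]
contact_force: [0.0, 0.3, -0.1]
opening: 0.003
```

```bash
python3 - <<'E'
from h import *
Z=dict(dial_centre=.116,index_mark=.116,finger_cup=.116,long_line=.106,start_top=.12,vial_a=.1)
for n in ['wrist']:
    p=snapshot(n); save(p,n+'3')
    for q,z in Z.items():
        for r in tip_of(p,q)[:2]:
            print(n,q,np.round(r['pixel'],1),round(r['confidence'],2), None if z is None else atz(p,r['pixel'],z).round(4),atd(p,r['pixel']).round(4))
    import pickle; pickle.dump(p,open('w3.pkl','wb'))
s=status.get_state();print(s['clock'],s['tool_pos'])
E
```

```text
wrist dial_centre [241.  155.8] 0.61 [0.5744 0.0066 0.116 ] [0.5745 0.0065 0.1155]
wrist index_mark [243.6 210. ] 0.78 [ 0.6411 -0.0122  0.116 ] [ 0.6444 -0.0138  0.1057]
wrist finger_cup [240.9 127.5] 0.62 [0.5428 0.017  0.116 ] [0.5428 0.0169 0.1152]
wrist long_line [251.8  99. ] 0.73 [0.5157 0.039  0.106 ] [0.5157 0.039  0.106 ]
wrist start_top [ 82.2 128. ] 0.6 [ 0.4874 -0.1591  0.12  ] [ 0.4877 -0.1579  0.1219]
wrist vial_a [106.2 215.4] 0.87 [ 0.5977 -0.1936  0.1   ] [ 0.5948 -0.1825  0.1163]
wrist vial_a [243.4  30.2] 0.82 [0.442  0.0526 0.1   ] [0.4216 0.0554 0.0258]
3.9333 [0.60049187 0.01799121 0.3187948 ]
```

View pics/wrist3.png

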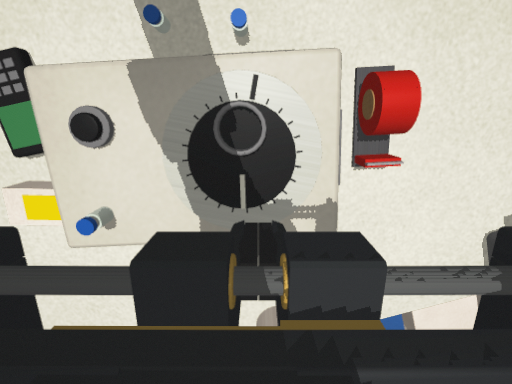

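```bash
cat >> h.py <<'E'
def top(p,z,c=(.575,.007),h=.11,n=660):
    # rectified map: row->-x? row grows with x, column grows with y
    g=np.linspace(-h,h,n); X,Y=np.meshgrid(c[0]+g,c[1]+g,indexing='ij')
    W=np.stack([X.ravel(),Y.ravel(),np.full(X.size,z)],1)
    T=np.linalg.inv(np.array(p['world_from_camera']));r,_=cv2.Rodrigues(T[:3,:3])
    K=np.array([[p['fx'],0,p['cx']],[0,p['fy'],p['cy']],[0,0,1.]])
    u,_=cv2.projectPoints(W,r,T[:3,3],K,np.array([p['k1'],0,0,0.]))
    u=u.reshape(n,n,2).astype(np.float32)
    return cv2.remap(cv2.cvtColor(p['img'],cv2.COLOR_RGB2BGR),u[...,0],u[...,1],1)
E
python3 - <<'E'
from h import *; import pickle
p=pickle.load(open('w3.pkl','rb'))
a=top(p,.116);b=top(p,.106)
cv2.imwrite('pics/t116.png',cv2.resize(a,(600,600)));cv2.imwrite('pics/t106.png',cv2.resize(b,(600,600)))
E
```

```text
(no output)
```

View pics/t116.png

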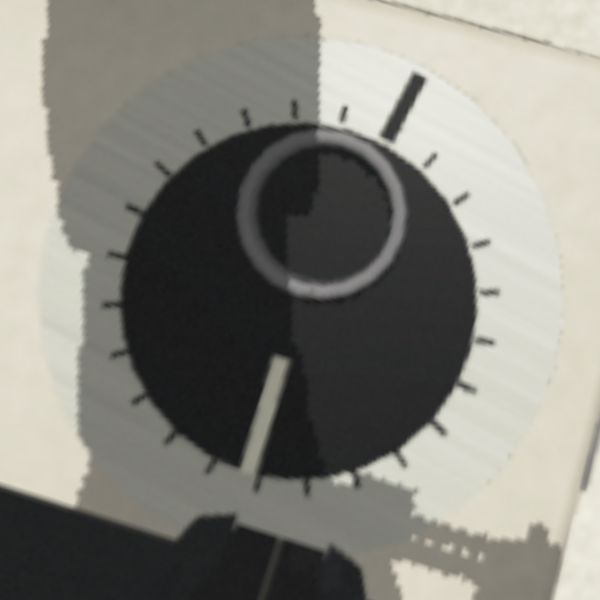

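View pics/t106.png

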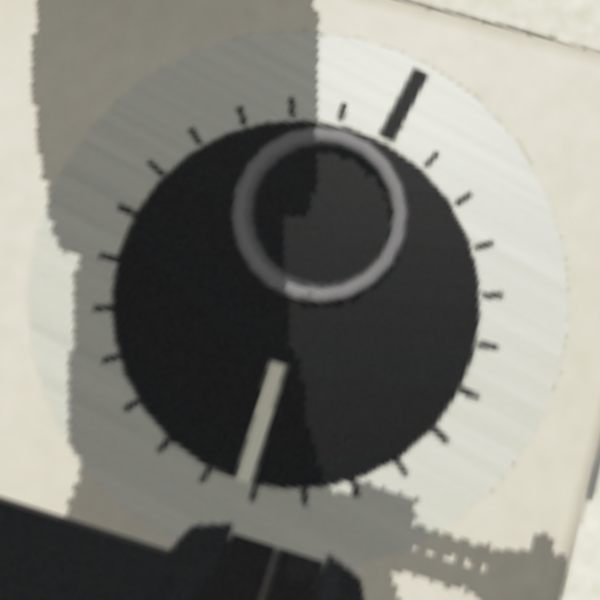

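Request:
carry_out(
  linear=[
    [-0.03,-0.001,-0.02],
    [-0.058,-0.002,-0.05],
    [-0.058,-0.002,-0.08],
    [-0.058,-0.002,-0.11],
    [-0.058,-0.002,-0.13],
    [-0.058,-0.002,-0.15],
    [-0.058,-0.002,-0.15],
    [-0.058,-0.002,-0.15],
  ],
  roll=[0,0,0,0,0,0,0,0],
)

```text
clock: 4.6
tool_pos: [0.5419, 0.016, 0.1686]
eef_rot: [0.152, 0.988, 0.0, -0.0]
contact_force: [-0.1, 0.1, 0.4]
opening: 0.006
```

```bash
python3 - <<'E'
from h import *
p=snapshot('wrist'); save(p,'wrist4')
for n in ['scene','side']:
    a=snapshot(n); 
    i=cv2.cvtColor(a['img'],cv2.COLOR_RGB2BGR); i=i[110:270,180:340] if n=='scene' else i[130:290,190:350]
    cv2.imwrite(f'pics/{n}4.png',cv2.resize(i,(560,560),interpolation=2))
s=status.get_state();print(s['clock'],s['tool_pos'],s['contact_force'])
E
```

```text
4.75 [0.54342496 0.01606759 0.1702663 ] [-0.62218124  0.06408858 -0.53107821]
```

View pics/side4.png

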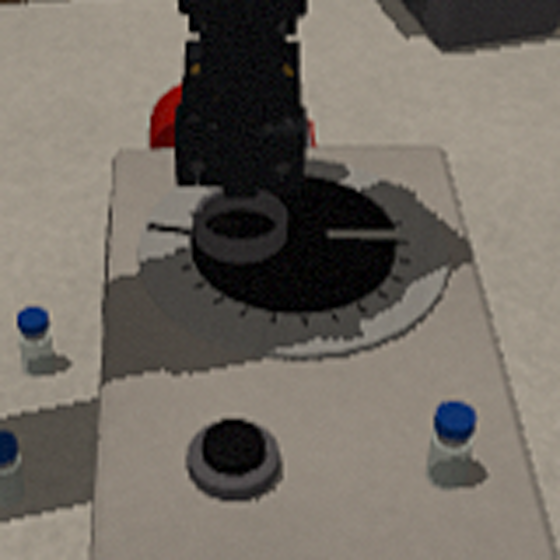

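View pics/wrist4.png

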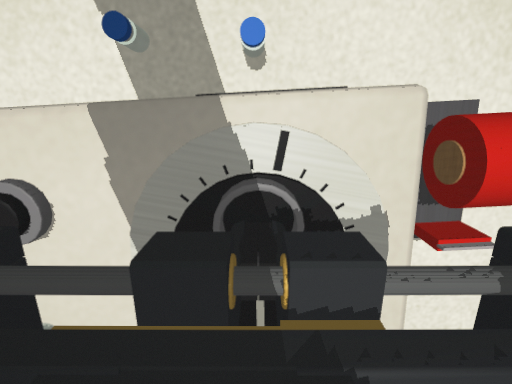

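Request:
carry_out(
  linear=[
    [0,0,-0.01],
    [0,0,-0.02],
    [0,0,-0.03],
    [0,0,-0.03],
    [0,0,-0.03],
  ],
  roll=[0,0,0,0,0],
)

```text
clock: 5.17
tool_pos: [0.5428, 0.0161, 0.1393]
eef_rot: [0.152, 0.988, 0.001, 0.001]
contact_force: [-0.2, 0.3, -0.4]
opening: 0.005
```

```bash
cat > wp.py <<'E'
import numpy as np,sys
a0,a1,n,sx,sy=map(float,sys.argv[1:])
for a in np.linspace(a0,a1,int(n)+1)[1:]:
    t=np.radians(a);print(round(a,1),np.round([.5753+.034*np.cos(t)-sx,.0067+.034*np.sin(t)-sy],3))
E
python3 wp.py 164 240 8 .5428 .0161; t="";python3 wp.py 240 316 8 .5583 -.0227
```

```text
173.5 [-0.001 -0.006]
183.0 [-0.001 -0.011]
192.5 [-0.001 -0.017]
202.0 [ 0.001 -0.022]
211.5 [ 0.004 -0.027]
221.0 [ 0.007 -0.032]
230.5 [ 0.011 -0.036]
240.0 [ 0.016 -0.039]
249.5 [ 0.005 -0.002]
259.0 [ 0.011 -0.004]
268.5 [ 0.016 -0.005]
278.0 [ 0.022 -0.004]
287.5 [ 0.027 -0.003]
297.0 [ 0.032 -0.001]
306.5 [0.037 0.002]
316.0 [0.041 0.006]
```

Request:
carry_out(
  linear=[
    [-0.001,-0.006,0],
    [-0.001,-0.011,0],
    [-0.001,-0.017,0],
    [0.001,-0.022,0],
    [0.004,-0.027,0],
    [0.007,-0.032,0],
    [0.011,-0.036,0],
    [0.016,-0.039,0],
  ],
  roll=[0,0,0,0,0,0,0,0],
)

```text
clock: 5.83
tool_pos: [0.5586, -0.0182, 0.1397]
eef_rot: [0.15, 0.989, 0.004, 0.0]
contact_force: [-2.4, 9.8, 0.8]
opening: 0.008
```

```bash
python3 - <<'E'
from h import *
p=snapshot('side')
i=cv2.cvtColor(p['img'],cv2.COLOR_RGB2BGR)[130:290,190:350]
cv2.imwrite(f'pics/side5.png',cv2.resize(i,(560,560),interpolation=2))
p=snapshot('wrist'); save(p,'wrist5')
s=status.get_state();print(s['clock'],s['tool_pos'],s['contact_force'])
E
```

```text
5.9333 [ 0.55952998 -0.01965313  0.13966132] [ 0.6385213   7.15282736 -1.12955018]
```

View pics/side5.png

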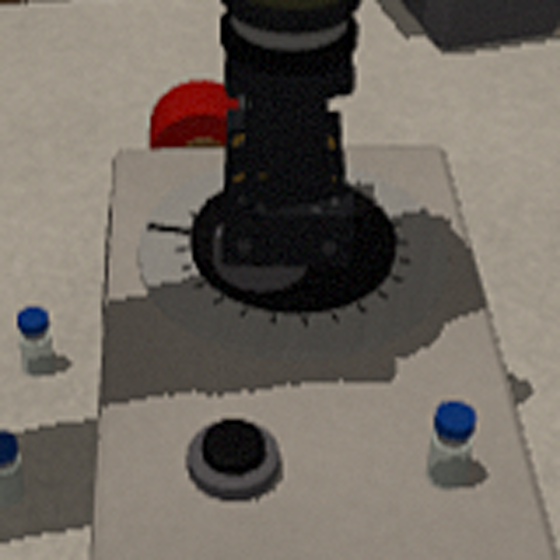

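View pics/wrist5.png

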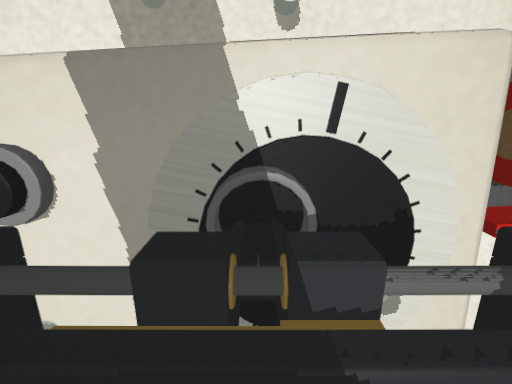

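Request:
carry_out(
  linear=[
    [0.004,-0.005,0],
    [0.01,-0.007,0],
    [0.015,-0.008,0],
    [0.021,-0.007,0],
    [0.026,-0.006,0],
    [0.031,-0.004,0],
    [0.036,-0.001,0],
    [0.04,0.003,0],
  ],
  roll=[0,0,0,0,0,0,0,0],
)

```text
clock: 6.6
tool_pos: [0.5887, -0.0178, 0.1378]
eef_rot: [0.151, 0.988, 0.0, -0.01]
contact_force: [-21.3, -3.8, 10.3]
opening: 0.008
```

```bash
python3 - <<'E'
from h import *
p=snapshot('wrist'); save(p,'wrist6')
cv2.imwrite('pics/t6.png',cv2.resize(top(p,.116),(600,600)))
for q,z in dict(index_mark=.116,long_line=.106,dial_centre=.116).items():
    for r in tip_of(p,q)[:1]: print(q,r['pixel'],r['confidence'],atz(p,r['pixel'],z))
s=status.get_state();print(s['clock'],s['tool_pos'],s['contact_force'])
E
```

```text
index_mark [395.6, 146.8] 0.92 [0.56072065 0.0699523  0.116     ]
long_line [310.5, 88.2] 0.68 [0.51714221 0.03529928 0.106     ]
dial_centre [288.2, 204.7] 0.67 [0.5750319  0.00497663 0.116     ]
6.8 [ 0.59176902 -0.0180327   0.13784163] [-9.7929793   0.86557914  0.50030732]
```

View pics/t6.png

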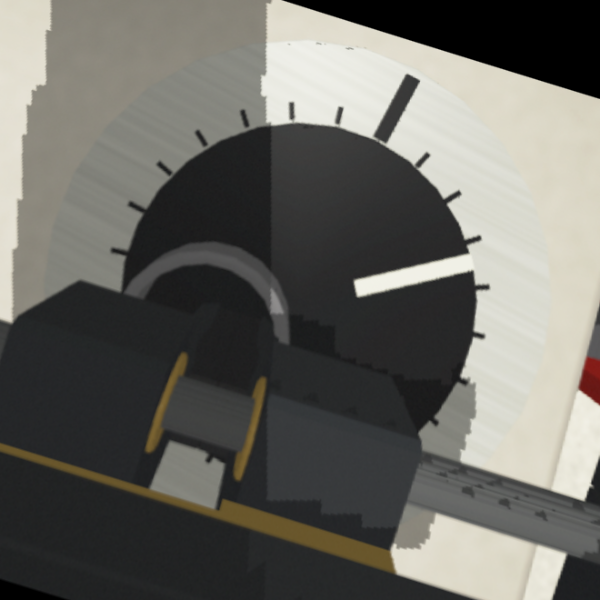

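View pics/wrist6.png

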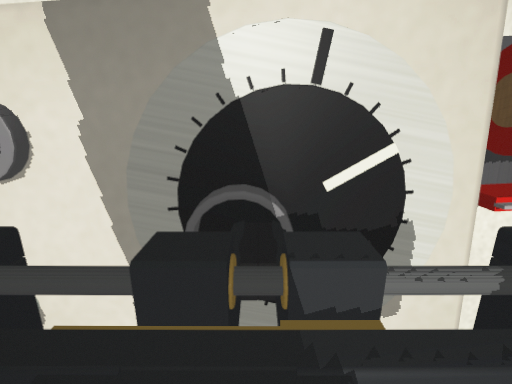

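Request:
carry_out(
  linear=[
    [0.006,-0.001,0.001],
    [0.01,0.0,0.001],
    [0.014,0.002,0.001],
    [0.016,0.004,0.001],
    [0.016,0.004,0.001],
  ],
  roll=[0,0,0,0,0],
)

```text
clock: 7.22
tool_pos: [0.6042, -0.016, 0.1379]
eef_rot: [0.152, 0.988, -0.001, -0.011]
contact_force: [-5.8, -1.3, -1.7]
opening: 0.007
```

```bash
cat > m.py <<'E'
from h import *; import sys
p=snapshot('wrist'); save(p,'wrist'+sys.argv[1])
cv2.imwrite(f'pics/t{sys.argv[1]}.png',cv2.resize(top(p,.116),(600,600)))
P={}
for q,z in dict(index_mark=.116,long_line=.106,dial_centre=.116).items():
    for r in tip_of(p,q)[:1]:
        P[q]=atz(p,r['pixel'],z); print(q,r['pixel'],round(r['confidence'],2),P[q].round(4))
try:
    for q in ['index_mark','long_line']:
        d=P[q]-np.array([.5753,.0067,0]);print(q,'ang',np.degrees(np.arctan2(d[1],d[0])).round(1),'r',np.hypot(d[0],d[1]).round(4))
    print('dist',np.hypot(*(P['index_mark']-P['long_line'])[:2]))
except KeyError: pass
s=status.get_state();print(s['clock'],s['tool_pos'].round(4) if hasattr(s['tool_pos'],'round') else s['tool_pos'],s['contact_force'])
E
python3 m.py 7
```

```text
index_mark [356.2, 81.0] 0.9 [0.5369 0.0585 0.116 ]
long_line [299.1, 59.7] 0.7 [0.5168 0.035  0.106 ]
dial_centre [276.6, 180.4] 0.78 [0.5749 0.0044 0.116 ]
index_mark ang 126.6 r 0.0645
long_line ang 154.2 r 0.065
dist 0.03095693498790117
7.4167 [ 0.6042 -0.0161  0.1379] [-5.02945189 -1.3760033  -0.57085535]
```

View pics/t7.png

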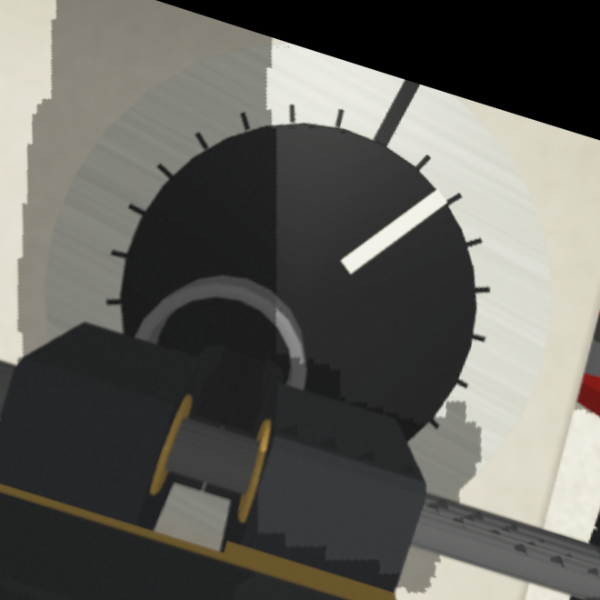

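Request:
carry_out(
  linear=[
    [0.005,0.004,0.001],
    [0.007,0.007,0.001],
    [0.008,0.01,0.001],
    [0.008,0.013,0.001],
    [0.008,0.013,0.001],
  ],
  roll=[0,0,0,0,0],
)

```text
clock: 7.83
tool_pos: [0.6066, -0.0069, 0.1378]
eef_rot: [0.153, 0.988, -0.004, -0.016]
contact_force: [-9.5, -2.1, 0.8]
opening: 0.001
```

```bash
python3 m.py 8
```

```text
index_mark [314.2, 65.2] 0.59 [0.5253 0.049  0.116 ]
long_line [314.1, 64.7] 0.47 [0.5236 0.0513 0.106 ]
dial_centre [261.6, 183.8] 0.87 [0.5764 0.0048 0.116 ]
index_mark ang 139.8 r 0.0655
long_line ang 139.2 r 0.0682
dist 0.0028190907084354386
8.0333 [ 0.6066 -0.0069  0.1377] [-9.03443983 -4.31144659  1.97609967]
```

View pics/t8.png

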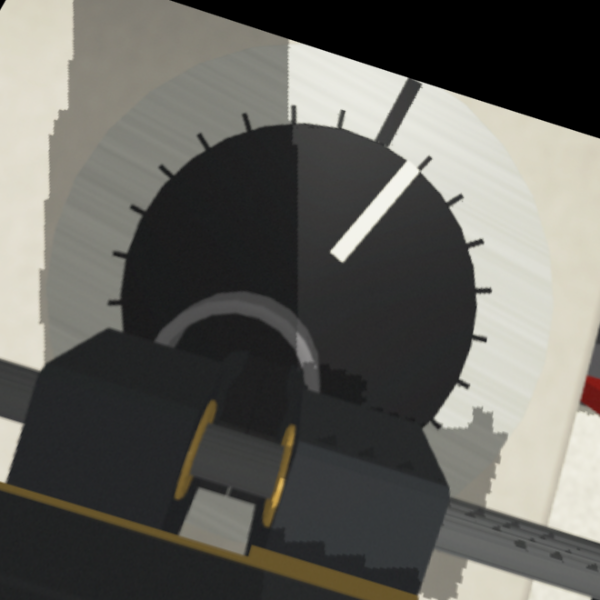

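View pics/wrist8.png

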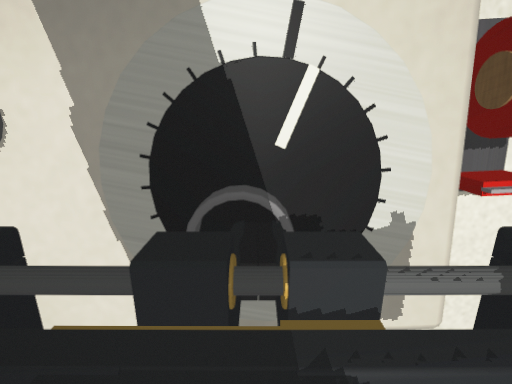

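Request:
carry_out(
  linear=[
    [0.006,0.006,0.001],
    [0.006,0.009,0.001],
    [0.006,0.009,0.001],
    [0.006,0.009,0.001],
  ],
  roll=[0,0,0,0],
)

```text
clock: 8.37
tool_pos: [0.608, -0.0026, 0.1377]
eef_rot: [0.154, 0.988, -0.008, -0.021]
contact_force: [-7.3, -5.1, 0.2]
opening: 0.003
```

```bash
python3 m.py 9
```

```text
index_mark [288.6, 59.3] 0.74 [0.5198 0.0418 0.116 ]
long_line [274.0, 60.3] 0.95 [0.5159 0.0355 0.106 ]
dial_centre [255.5, 182.6] 0.62 [0.5759 0.0059 0.116 ]
index_mark ang 147.7 r 0.0657
long_line ang 154.1 r 0.066
dist 0.007350424748512535
8.5667 [ 0.608  -0.0027  0.1377] [-7.39667155 -5.25531692  0.52929469]
```

View pics/t9.png

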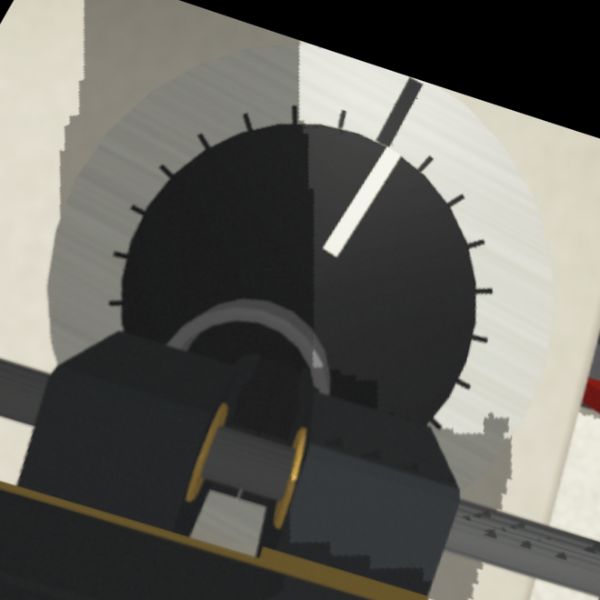

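Request:
carry_out(
  linear=[
    [0.005,0.006,0.001],
    [0.005,0.008,0.001],
    [0.005,0.008,0.001],
    [0.005,0.008,0.001],
  ],
  roll=[0,0,0,0],
)

```text
clock: 8.9
tool_pos: [0.6085, 0.0001, 0.1377]
eef_rot: [0.155, 0.987, -0.012, -0.025]
contact_force: [-7.1, -6.3, 1.2]
opening: 0.004
```

```bash
python3 m.py 10
```

```text
index_mark [274.9, 58.8] 0.9 [0.5176 0.0381 0.116 ]
long_line [272.0, 65.1] 0.98 [0.5181 0.0366 0.106 ]
dial_centre [250.2, 185.9] 0.73 [0.5772 0.0052 0.116 ]
index_mark ang 151.4 r 0.0657
long_line ang 152.4 r 0.0646
dist 0.001544300864096293
9.1 [6.085e-01 1.000e-04 1.377e-01] [-6.38959715 -6.12473649  1.14343909]
```

View pics/t10.png

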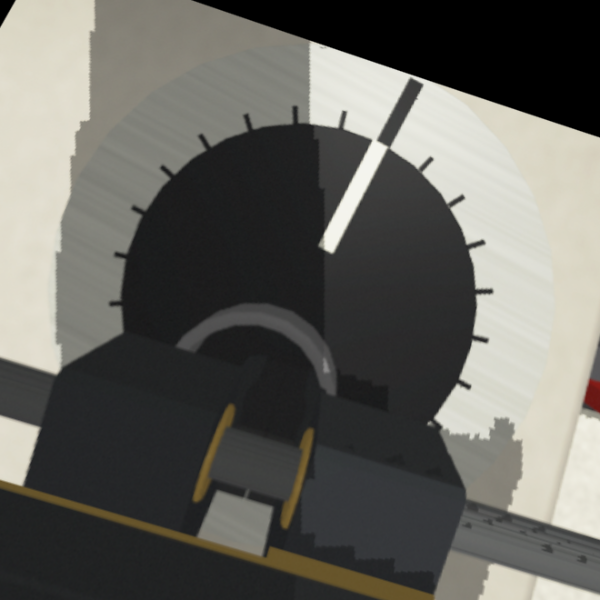

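Request:
carry_out(
  linear=[
    [-0.002,-0.002,0.001],
    [-0.003,-0.004,0.001],
    [-0.003,-0.004,0.001],
    [-0.003,-0.004,0.02],
    [-0.003,-0.004,0.05],
    [-0.003,-0.004,0.09],
    [-0.003,-0.004,0.13],
    [-0.003,-0.004,0.16],
  ],
  roll=[0,0,0,0,0,0,0,0],
)

```text
clock: 9.77
tool_pos: [0.6069, -0.0033, 0.3016]
eef_rot: [0.155, 0.988, -0.011, -0.023]
contact_force: [1.5, -0.7, -0.6]
opening: 0.004
```

```bash
python3 m.py 11; python3 - <<'E'
from h import *
print(status.get_state()['eef_rot'])
p=snapshot('wrist')
for q in ['start_top','vial_a']:
    for r in tip_of(p,q)[:1]: print(q,r['pixel'],r['confidence'],atd(p,r['pixel']).round(4),atz(p,r['pixel'],.122).round(4))
E
```

```text
index_mark [271.2, 96.7] 0.8 [0.5173 0.0356 0.116 ]
long_line [269.9, 97.4] 0.58 [0.5166 0.0345 0.106 ]
dial_centre [259.9, 155.9] 0.96 [0.5753 0.004  0.116 ]
index_mark ang 153.5 r 0.0648
long_line ang 154.7 r 0.065
dist 0.0013306907175777145
9.9667 [ 0.6062 -0.0036  0.2988] [-0.41333787  0.054771   -0.98936314]
[ 0.15532713  0.98750572 -0.01143094 -0.02398461]
start_top [99.2, 127.1] 0.58 [ 0.4881 -0.1579  0.121 ] [ 0.4883 -0.1573  0.122 ]
vial_a [262.7, 29.8] 0.7 [0.4209 0.0546 0.0211] [0.4523 0.0459 0.122 ]
```

View pics/t11.png

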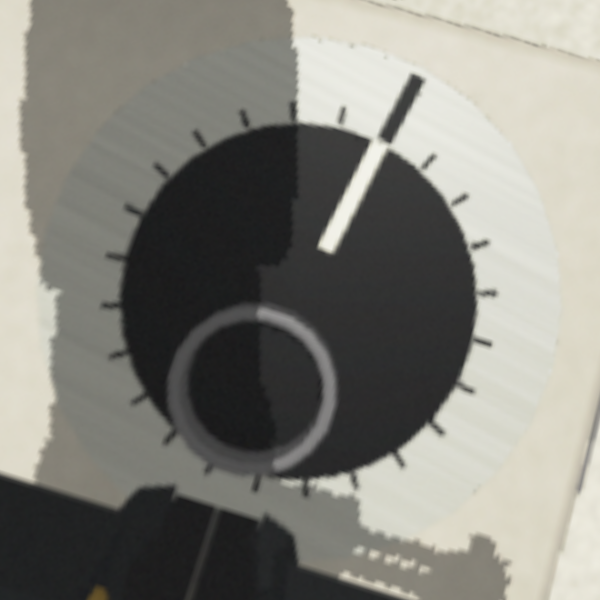

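View pics/wrist11.png

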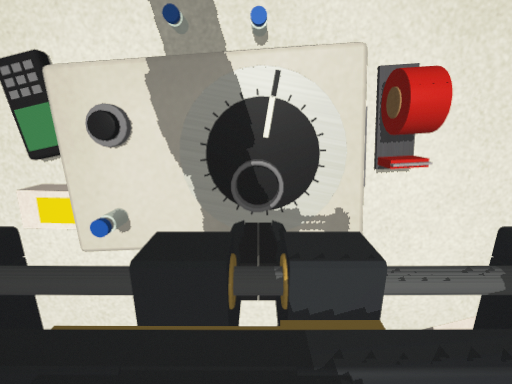

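Request:
carry_out(
  linear=[
    [-0.022,-0.03,0],
    [-0.044,-0.06,-0.01],
    [-0.066,-0.09,-0.02],
    [-0.09,-0.12,-0.04],
    [-0.118,-0.154,-0.06],
    [-0.118,-0.154,-0.1],
    [-0.118,-0.154,-0.13],
    [-0.118,-0.154,-0.13],
  ],
  roll=[0,0,0,0,0,0,0,0],
)

```text
clock: 10.78
tool_pos: [0.4819, -0.1578, 0.1607]
eef_rot: [0.156, 0.987, -0.012, -0.033]
contact_force: [0.0, 0.2, -0.5]
opening: 0.003
```

```bash
python3 - <<'E'
from h import *
p=snapshot('side')
i=cv2.cvtColor(p['img'],cv2.COLOR_RGB2BGR)[150:330,190:370]
cv2.imwrite(f'pics/side12.png',cv2.resize(i,(560,560),interpolation=2))
p=snapshot('wrist');save(p,'wrist12')
s=status.get_state();print(s['clock'],s['tool_pos'],s['contact_force'])
E
```

```text
10.8833 [ 0.48612193 -0.15716421  0.16532379] [ 0.06843544  0.23933994 -0.97535425]
```

View pics/side12.png

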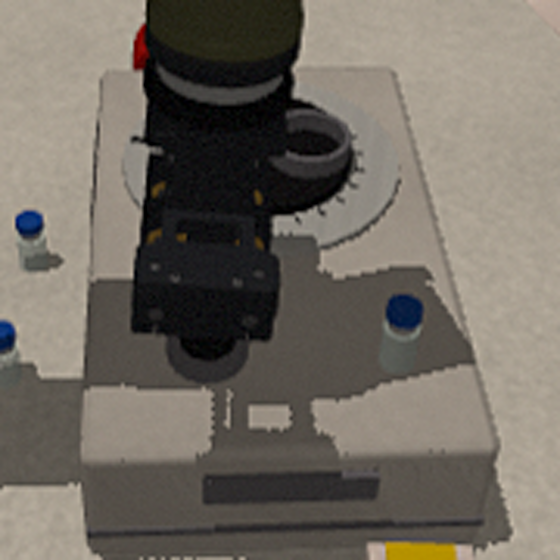

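View pics/wrist12.png

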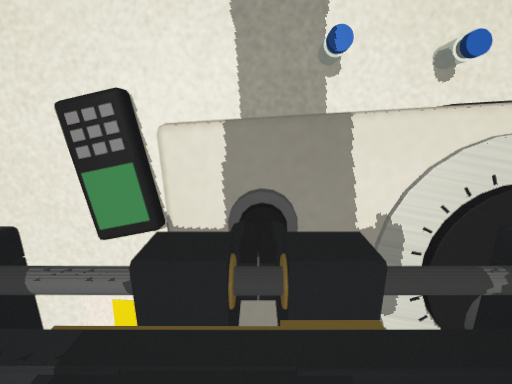

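Request:
carry_out(
  linear=[
    [0.002,0,-0.01],
    [0.002,0,-0.02],
    [0.002,0,-0.025],
    [0.002,0,-0.03],
    [0.002,0,-0.033],
    [0.002,0,-0.033],
  ],
  roll=[0,0,0,0,0,0],
)

```text
clock: 11.38
tool_pos: [0.4895, -0.1566, 0.1353]
eef_rot: [0.155, 0.988, -0.012, -0.027]
contact_force: [-4.0, 2.6, 25.8]
opening: 0.008
```

Request:
carry_out(
  linear=[
    [0,0,0.01],
    [0,0,0.03],
    [0,0,0.06],
    [0.02,0,0.1],
    [0.05,0.02,0.14],
    [0.08,0.04,0.16],
    [0.08,0.04,0.16],
    [0.08,0.04,0.16],
  ],
  roll=[0,0,0,0,0,0,0,0],
)

```text
clock: 12.05
tool_pos: [0.5734, -0.1134, 0.2979]
eef_rot: [0.152, 0.988, -0.011, -0.023]
contact_force: [0.7, 0.1, 0.4]
opening: 0.002
```

```bash
python3 m.py 13; python3 - <<'E'
from h import *
p=snapshot('wrist')
r=tip_of(p,'start_top')[0];c,w=np.round(r['pixel']).astype(int);print(r)
for dc in range(-24,25,4): print(dc,atd(p,(c+dc,w)).round(4))
E
```

```text
index_mark [381.5, 95.0] 0.75 [0.5182 0.0384 0.116 ]
long_line [373.2, 93.7] 0.87 [0.5142 0.0341 0.106 ]
dial_centre [359.6, 153.8] 0.83 [0.5728 0.002  0.116 ]
index_mark ang 151.0 r 0.0653
long_line ang 155.8 r 0.067
dist 0.005839357294883215
12.25 [ 0.5674 -0.1179  0.2939] [ 0.74349938  0.20280836 -0.01984806]
{'pixel': [206.9, 127.5], 'confidence': 0.86}
-24 [ 0.4758 -0.1876  0.0991]
-20 [ 0.4772 -0.1833  0.0984]
-16 [ 0.4799 -0.1753  0.1116]
-12 [ 0.4823 -0.1683  0.1227]
-8 [ 0.4836 -0.1643  0.1219]
-4 [ 0.485  -0.1601  0.1219]
0 [ 0.4863 -0.1559  0.1219]
4 [ 0.4877 -0.1517  0.1223]
8 [ 0.489  -0.1475  0.1222]
12 [ 0.4903 -0.1435  0.1213]
16 [ 0.4909 -0.1411  0.1095]
20 [ 0.4924 -0.1365  0.1116]
24 [ 0.4935 -0.133   0.105 ]
```

View pics/wrist13.png

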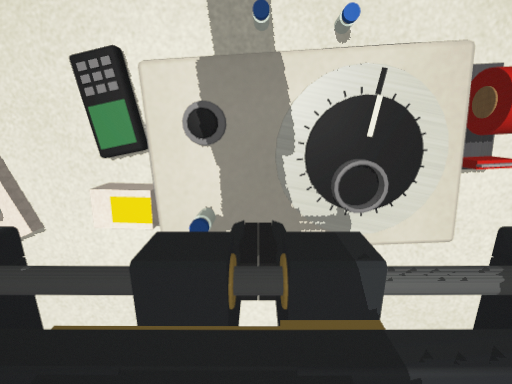

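View pics/t13.png

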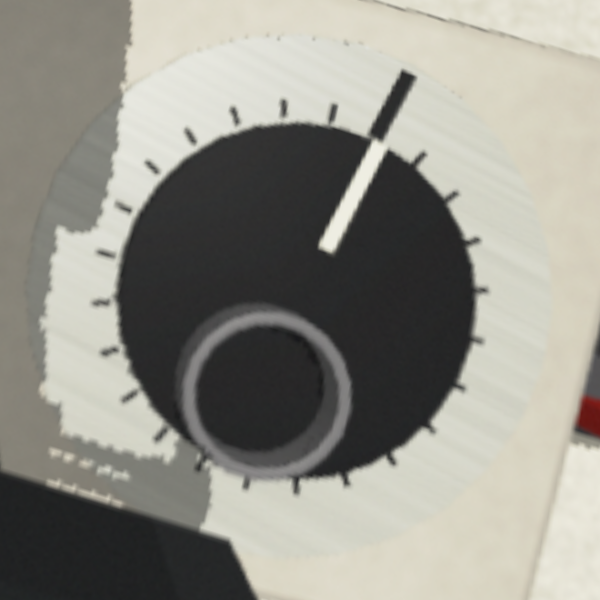

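```bash
python3 - <<'E'
from h import *
for n in ['wrist','scene','side']:
    p=snapshot(n)
    def comp(z,white):
        g=cv2.cvtColor(top(p,z),cv2.COLOR_BGR2GRAY).astype(float); s=220/659
        I,J=np.mgrid[:660,:660]; x=.575-.11+I*s/1e3-.5753; y=.007-.11+J*s/1e3-.0067
        r=np.hypot(x,y);a=np.degrees(np.arctan2(y,x))
        m=((r>.025)&(r<.062) if white else (r>.076)&(r<.091))&(abs(a-152)<14)
        t=(g[m].min()+g[m].max())/2
        k=m&((g>t) if white else (g<t))
        u=np.array([x[k].mean(),y[k].mean()])
        v=cv2.fitLine(np.stack([x[k],y[k]],1).astype(np.float32),2,0,.01,.01).ravel()[:2]; v=v*np.sign(v@u)
        e=u+v*(.066-np.hypot(*u))
        return k.sum(),np.degrees(np.arctan2(u[1],u[0])).round(1),np.degrees(np.arctan2(v[1],v[0])).round(1),e
    a=comp(.116,1);b=comp(.106,0);print(n,a,b,np.hypot(*(a[3]-b[3])))
E
```

```text
wrist (np.int64(2105), np.float64(152.6), np.float64(152.6), array([-0.05859443,  0.03037587])) (np.int64(836), np.float64(151.9), np.float64(151.9), array([-0.05824755,  0.03103584])) 0.0007455752209575489
scene (np.int64(2296), np.float64(152.9), np.float64(152.6), array([-0.05868793,  0.03019439])) (np.int64(731), np.float64(151.8), np.float64(153.8), array([-0.05792922,  0.03165135])) 0.0016426620336981376
side (np.int64(2819), np.float64(153.0), np.float64(152.6), array([-0.05874533,  0.03008188])) (np.int64(726), np.float64(152.3), np.float64(154.0), array([-0.05819801,  0.03114882])) 0.0011991343784667305
```

```bash
python3 -c "
from h import *
s=status.get_state();print(s['clock'],s['tool_pos'],s['contact_force']);print(finish_job())"
```

```text
12.5 [ 0.56864911 -0.11728648  0.29470567] [-0.28390994  0.31527739 -0.97882223]
the job is handed in; nothing more can be done
None
```

I turned the dial about 168° anticlockwise with the closed fingers in the cup, until its index line met the long line. Then I pressed the start button once, let it come back up, and handed the job in at 12.5 s. No verdict was reported.

- **Dial:** line fits from the wrist, scene and side cameras put the two line ends 0.7, 1.6 and 1.2 mm apart, inside the 5 mm limit.
- **Disagreement:** one reading from the point-finding network, on an oblique view while the arm was still settling, gave 5.8 mm. The line fits were made afterwards, with the arm still, so I went by those.
- **Start button:** the fingertips went to 116.3 mm with 26 N on the tool, against a cap top at about 122 mm, so the travel was about 5.7 mm. Afterwards the cap measured about 122 mm again, so it is up. I had no direct reading of the button's travel.
- **Surroundings:** the scale ring, vials and other things looked unmoved in the last wrist pictures, as far as they showed. The arm ended about 0.29 m up, touching nothing (about 1 N, which is sensor noise).
- **Tool tilt:** the tool picked up about 3° of tilt from pushing against the cup; it had no effect on the press.

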